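# Start the wing bolt of a levelling stand by feel

## Robot

A 6-joint arm with a two-finger parallel gripper is mounted at the origin on the work surface. World frame = base frame: x ahead of the robot, y to its left, z up, the work surface at z = 0. Lengths are in m, angles in rad, forces in N, time in s.
With the tool pointing down it reaches from about 0.425 to 0.95 m from the base axis. Payload 3.5 kg.
Tool frame: the origin (TCP) lies midway between the tips of the shut fingers; the grasp point (between the pads) lies 19 mm behind it; z points along the fingers, x is the direction in which the jaws open and shut, and the axes are right-handed (so a half turn about z gives the same grasp; the last joint's range is limited). The gripper opens to 85 mm and grips with 20 to 120 N. Pads are 22 mm wide; open, the fingers measure 114 mm over their backs; the gripper's body (76 mm by 85 mm) begins 54 mm behind the grasp point. The pads swing forward as they close: fully open they stand 13 mm farther back than shut.
Start: joints at [-0.15, 0.286, 1.577, -0, 1.279, -0.15], TCP at [0.675, 0, 0.231] pointing down, gripper open.
Joint ranges: [-2.77, 2.77], [-0.9, 2.22], [0.21, 2.48], [-1.53, 4.67], [0.24, 2.81], [-2.84, 2.84]. Speed limits (rad/s): [2.79, 2.79, 3.14, 3.14, 3.14, 3.14].

## Interface

Orientations are given as a unit quaternion [x, y, z, w].
In Python, from plant import readout, optics, ctrl gives the robot as it stands. The module is installed in compiled form; this text tells all that it offers.
- The arm moves only by the shell command python3 -m crank 'ROWS' [OPENING] [FORCE]. ROWS is text: rows parted by semicolons, each of 6 numbers parted by spaces: the shift along the tool's x, y, z in mm, then the turn, a rotation vector about the tool's x, y, z in rad. In form: dx dy dz ax ay az; .... A call has 1 to 5 rows; each row shifts and turns the commanded pose from where the row before left it, along the tool's axes as they then stand; what a row does not reach is not made up. A row lasts 1/8 s, in which the tool goes at most 62.5 mm and 10.7 degrees, less where a joint would pass 70% of its speed; a pose out of reach is approached as far as the arm can. A call is refused whole if a number of a shift passes 62.5 or a number of a turn 0.188, either way. A call with a gripper value outside its range is refused whole. OPENING is the opening, from -1 (shut) to 1 (fully open), set as the call begins (- or left out, the last holds). The fingers move at their own pace and stop on an object; FORCE is the grip in N (left out, the last holds). Time passes only in rows, so rows that do not move let the fingers close. It gives the time, the measured TCP pose, the force and the opening at its end, in the units of the state.
- readout.get_state(): the state, without advancing time (a new reading comes with each control period).
- optics.read_camera(name): name is "scene" or "side" or "wrist"; returns the picture (420x560x3 uint8, red, green, blue); there is no depth.
- optics.calibration(name): a dict with "mtx" (3x3 intrinsics, pixels), "dist_coeffs" ([k1, k2, p1, p2, k3] as OpenCV has them; the pictures are not rectified), "rvec" (rotation vector, rad) and "tvec" (3), from world to camera coordinates, as OpenCV has them; the wrist camera has in their place "tool_from_camera" (4x4, takes a point from camera to tool coordinates, whose origin is the TCP and whose axes are the tool frame's). Camera axes: x right, y down, z forward; pixel columns grow to the right and rows downward; lengths in m; the calibration is good to about 2 mm. A picture is of the moment at which its call begins: read the wrist's pose just before it. calibration takes no time and is no camera call.
- ctrl.sign_off(): hands the job in, once; it reports no verdict.
Trained networks look in the newest picture that a camera, given by its name, has taken for a name from the list of things; names that differ only in an ending like _2 or _b are one class to them, and where a whole thing is asked for, a point or a joint stands for the part that bears it (a point fixed in the world has none). Each returns a list of dicts, best first, with "p" (0 to 1); they miss things now and then, are a little off and sometimes report something else, mostly with a low value. They report only what shows in the picture. A call takes as long as a camera call. They do not tell look-alikes from the thing itself.
- optics.recognise(camera, thing): "xy" ([column, row] as shares, 0 to 1, of the picture: columns of its width, rows of its height, amid what is visible of it).
The state is a dict: "time": time; "qpos": joint angles; "dq": joint speeds; "joint_efforts": joint torques, N m; "eef_pos": TCP position; "tcp_rot": TCP orientation; "contact_force": force on the tool from outside, world axes, zero at the start; "wrist_torque": the same for the moment, N m; "opening": opening from 0.0 (shut) to 1.0 (fully open).
Only numpy, scipy, OpenCV 4.12 (cv2) and the standard library are available. Lean on these libraries where they do the work, as an engineer would, in place of code of your own. Each camera call takes 0.05 s, during which the arm holds its last target.

## Task

Lift the grey battery case off the levelling stand and stand it upright on the bare table, well clear of the stand, disturbing nothing else. Then start the stand's wing bolt by hand: turn it backward (counter-clockwise from above) until it drops over its thread start, then forward (clockwise) one full turn from there so that it has screwed in by one thread. Finish with the wing still gripped in the fingers, holding the bolt still; do not let go.

Things in the scene. Friction and masses are not known exactly. Their poses are not given: they have to be found in the camera images.
- case_mid (a point): centre of the loose grey plastic battery case, an upright block 36 (its x) x 40 (its y) x 80 mm tall, 0.11 to 0.23 kg. It starts on the stand's base plate close beside the bolt, -x face to the bolt, so that fingers cannot turn the wing until it is gone; its two y faces (40 mm) are free to grasp. Standing on the table its centre is 40 mm up
- stand: the levelling stand, fixed to the table: dark steel disc 150 mm in diameter and 12 mm thick; origin at the centre of its underside, z up along the bolt's axis. In its middle stands an aluminium hexagonal threaded boss, 44 mm over its corners, topped by a steel nut plate 44 mm across whose top is 46 mm above the table
- wing: steel wing (flat grip) of the bolt: a bar 44 (its x) x 14 (its y) x 26 mm tall, origin at its centre, z up. It sits on a 12 mm threaded shank upright in the boss on the stand's axis; its centre is 77 mm above the table when joint lift reads 0. Only the shank lies between it and the nut plate 18 mm below it
- turn (a joint): rotation of the bolt in rad; grows as it is turned backward (counter-clockwise from above); starts between -0.3 and 0.3. It turns easily, below 0.02 N m, and stays where left. The thread drop is met somewhere between 0.6 and 3.0 rad backward of the start; just where differs every time and cannot be seen
- lift (a joint): height of the bolt (0.14 kg, slides freely) in m. Starts at 0.003 to 0.0056 on top of the thread; turned backward it climbs 6 mm a turn to 0.006, then falls by itself to 0: the thread drop. Turned forward from there it screws down 6 mm a turn, to -0.006 after one turn; the thread allows half a turn more. Fingers that squeeze firmly can hold it up before the drop, and 1 to 1.5 mm high in the thread
- laser: bystander: grey laser level unit, block 75 x 70 mm and 101 mm tall, loose; origin under its centre
- tumbler: bystander: empty glass tumbler, 72 mm in diameter, 120 mm tall, loose; origin under its centre
- target: bystander: small black target plate 70 mm wide, upright on a foot 50 x 75 mm, 82 mm tall, loose; origin under its centre
Things that resemble listed ones, but are neither listed nor needed, are in the scene too. What is shaped like the part that bears case_mid but yellow is not meant.

How it is judged:
By the outcome, as a careful person would: the job done as asked, in the order asked, and still so for the second after the job is handed in, while the arm keeps its last pose, push and grip.
It also fails if it takes over 72 s, if anything falls off the work surface, if the arm or the gripper's body presses on something with over 40 N, if the wrist force passes 120 N, or if a joint passes its speed limit or range.

## Working session

There is one attempt and no reset: what is moved stays moved. The work goes in short steps, Python scripts to look and compute and a shell command to move; the robot and the scene stay as the last step left them, time stands still between calls to the robot, and variables do not carry over. Pictures are saved under pics/ and viewed, and the job is handed in when it is done.

```bash
mkdir -p pics; ls; python3 - <<'E'
from plant import readout, optics
import cv2
s=readout.get_state();print(s)
for n in("scene","side","wrist"):
    im=optics.read_camera(n);cv2.imwrite(f"pics/{n}0.png",im[:,:,::-1])
    for t in("case_mid","stand","wing","laser","tumbler","target"):
        print(n,t,[(round(d['xy'][0]*560),round(d['xy'][1]*420),round(d['p'],2)) for d in optics.recognise(n,t)])
    c=optics.calibration(n);print({k:__import__('numpy').round(v,3).tolist() for k,v in c.items()})
E
```

```text
pics
{'time': 0.0, 'qpos': array([-1.49990591e-01,  2.87215034e-01,  1.57817824e+00, -1.52154138e-06,
        1.27860962e+00, -1.49996980e-01]), 'dq': array([ 0.00201954,  0.00120916, -0.00128107, -0.0008156 ,  0.00113208,
       -0.00101742]), 'joint_efforts': array([-1.79628755e-04, -4.05981302e+01, -2.92628127e+01, -1.54224781e-04,
        5.81841552e-03,  3.74769741e-06]), 'eef_pos': array([6.74339614e-01, 1.35377942e-04, 2.29913600e-01]), 'tcp_rot': array([ 9.99999274e-01,  3.41448554e-06, -1.19169480e-03, -1.79362947e-04]), 'contact_force': array([ 0.86420271, -0.35511332, -0.10761242]), 'wrist_torque': array([-0.00368458, -0.0133241 , -0.01097888]), 'opening': 1.000333377240563}
scene case_mid [(359, 214, 0.72), (301, 190, 0.57)]
scene stand [(289, 218, 0.85)]
scene wing [(297, 199, 0.62)]
scene laser [(148, 188, 0.55)]
scene tumbler [(411, 256, 0.69)]
scene target [(233, 261, 0.58)]
{'mtx': [[541.011, 0.0, 273.776], [0.0, 541.011, 204.525], [0.0, 0.0, 1.0]], 'dist_coeffs': [-0.186, 0.0, 0.0, 0.0, 0.0], 'rvec': [1.596, 2.214, -0.673], 'tvec': [0.186, -0.454, 1.79]}
side case_mid [(244, 207, 0.71), (248, 178, 0.53)]
side stand [(269, 226, 0.74)]
side wing [(263, 201, 0.46), (335, 229, 0.17)]
side laser [(319, 314, 0.71)]
side tumbler [(266, 140, 0.89)]
side target [(333, 229, 0.97)]
{'mtx': [[457.74, 0.0, 287.076], [0.0, 457.74, 211.725], [0.0, 0.0, 1.0]], 'dist_coeffs': [-0.107, 0.0, 0.0, 0.0, 0.0], 'rvec': [2.302, -0.232, 0.117], 'tvec': [-0.642, 0.144, 1.24]}
wrist case_mid [(144, 122, 0.66)]
wrist stand [(212, 127, 0.7)]
wrist wing [(194, 128, 0.63)]
wrist laser []
wrist tumbler []
wrist target [(365, 207, 0.94), (212, 124, 0.35)]
{'mtx': [[295.327, 0.0, 274.361], [0.0, 295.327, 205.301], [0.0, 0.0, 1.0]], 'dist_coeffs': [0.008, 0.0, 0.0, 0.0, 0.0], 'tool_from_camera': [[1.0, 0.0, -0.001, 0.002], [0.0, 0.953, 0.303, -0.077], [0.001, -0.303, 0.953, -0.143], [0.0, 0.0, 0.0, 1.0]]}
```

View pics/scene0.png

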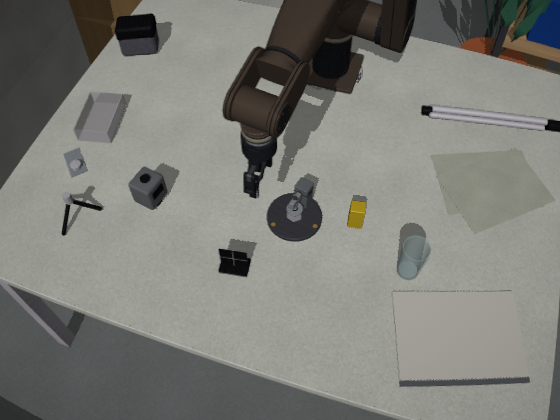

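View pics/side0.png

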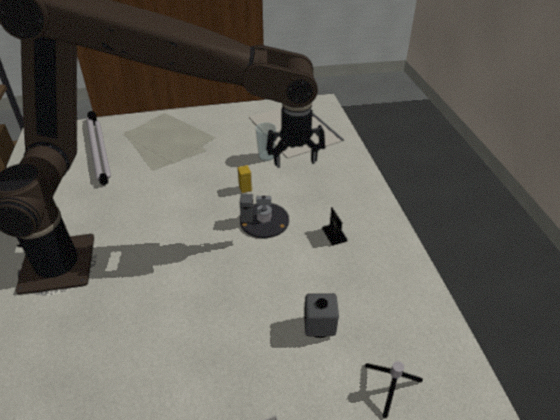

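View pics/wrist0.png

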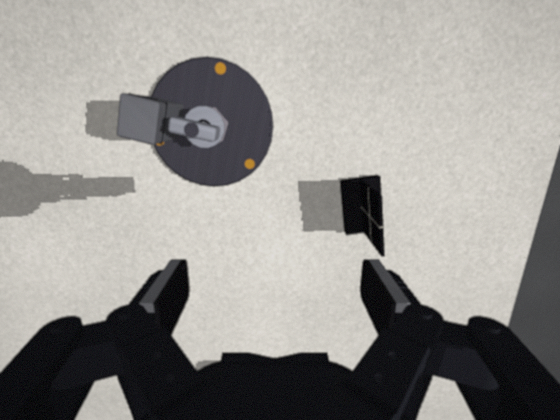

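```bash
cat > h.py <<'E'
import numpy as np,cv2
from plant import readout, optics
from scipy.spatial.transform import Rotation as R
def pose(n,s=None):
    c=optics.calibration(n)
    if n=="wrist":
        s=s or readout.get_state()
        T=np.eye(4);T[:3,:3]=R.from_quat(s['tcp_rot']).as_matrix();T[:3,3]=s['eef_pos']
        T=T@np.array(c['tool_from_camera']);return c,T
    r=cv2.Rodrigues(np.array(c['rvec'],float))[0];T=np.eye(4);T[:3,:3]=r.T;T[:3,3]=-r.T@np.array(c['tvec']).ravel();return c,T
def p2w(n,uv,z,s=None):
    c,T=pose(n,s)
    u=cv2.undistortPoints(np.array(uv,float).reshape(-1,1,2),np.array(c['mtx']),np.array(c['dist_coeffs'])).reshape(-1,2)
    d=np.c_[u,np.ones(len(u))]@T[:3,:3].T;o=T[:3,3]
    return o+d*((z-o[2])/d[:,2])[:,None]
def w2p(n,P,s=None):
    c,T=pose(n,s);Ti=np.linalg.inv(T)
    return cv2.projectPoints(np.array(P,float).reshape(-1,1,3),cv2.Rodrigues(Ti[:3,:3])[0],Ti[:3,3],np.array(c['mtx']),np.array(c['dist_coeffs']))[0].reshape(-1,2)
def snap(n,name,crop=None,k=1):
    s=readout.get_state();im=optics.read_camera(n);cv2.imwrite(f"pics/{name}_full.png",im[:,:,::-1])
    if crop: x,y,w,h=crop;im=im[y:y+h,x:x+w]
    cv2.imwrite(f"pics/{name}.png",cv2.resize(im,None,fx=k,fy=k,interpolation=cv2.INTER_CUBIC)[:,:,::-1]);return s
E
python3 - <<'E'
from h import *
a=cv2.imread('pics/wrist0.png')[50:195,80:280];b=cv2.imread('pics/scene0.png')[165:245,250:370]
cv2.imwrite('pics/w0c.png',cv2.resize(a,None,fx=4,fy=4,interpolation=2));cv2.imwrite('pics/s0c.png',cv2.resize(b,None,fx=6,fy=6,interpolation=2))
print(p2w("wrist",[[212,121],[220,68],[249,163]],0.012),p2w("wrist",[[194,129]],.094))
print(p2w("scene",[[295,216],[411,275]],0.0),p2w("scene",[[411,256]],0.06),p2w("side",[[264,221],[266,158],[322,330],[335,240]],0.0))
print(p2w("scene",[[148,200],[235,272],[357,224]],0))
E
```

```text
[[0.60275084 0.06644938 0.012     ]
 [0.61541167 0.12338746 0.012     ]
 [0.6450227  0.01684122 0.012     ]] [[0.60248416 0.06182778 0.094     ]]
[[0.59142616 0.06385032 0.        ]
 [0.66937106 0.40128062 0.        ]] [[0.65015878 0.38474208 0.06      ]] [[ 5.97255659e-01  5.75070528e-02 -1.11022302e-16]
 [ 6.58232028e-01  3.74449585e-01  0.00000000e+00]
 [ 6.70011079e-01 -3.46115955e-01  0.00000000e+00]
 [ 7.84885527e-01 -6.07140623e-02  0.00000000e+00]]
[[ 0.67028059 -0.34341339  0.        ]
 [ 0.80131809 -0.03118548  0.        ]
 [ 0.56340049  0.23080083  0.        ]]
```

View pics/w0c.png

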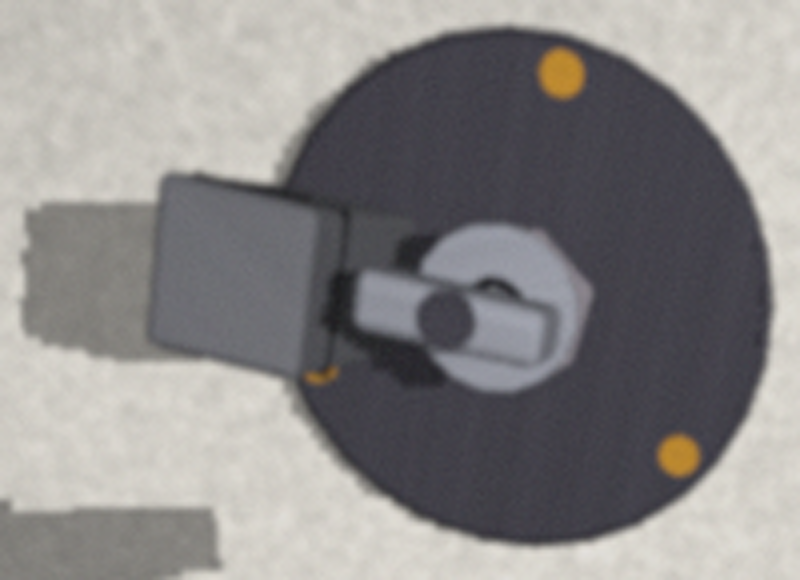

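View pics/s0c.png

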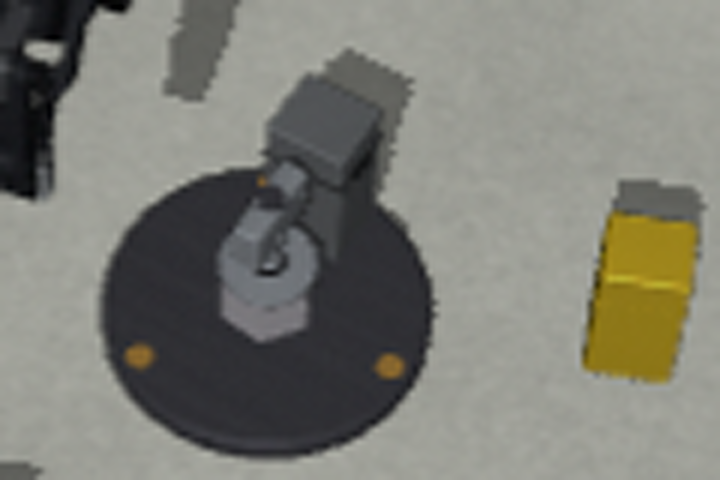

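```bash
python3 - <<'E'
from h import *
f=lambda L:[[80+x/4,50+y/4] for x,y in L]
c=p2w("wrist",f([(163,173),(325,207),(302,378),(149,342)]),.092);print(c.round(4),c.mean(0))
e=np.linalg.norm(np.roll(c,-1,0)-c,axis=1);print(e)
d=(c[1]-c[0]+c[2]-c[3]);print('case yaw',np.degrees(np.arctan2(d[1],d[0])))
d=(c[1]-c[2]+c[0]-c[3]);print('case y dir',np.degrees(np.arctan2(d[1],d[0])))
w=p2w("wrist",f([(357,268),(558,303),(545,367),(357,330)]),.094);print(w.round(4),w.mean(0))
print(np.linalg.norm(np.roll(w,-1,0)-w,axis=1))
d=(w[1]-w[0]+w[2]-w[3]);print('wing yaw',np.degrees(np.arctan2(d[1],d[0])))
# disc ellipse
im=cv2.imread('pics/wrist0.png');
pts=f([(770,300),(700,130),(510,28),(380,75),(300,170),(530,545),(400,495),(690,480),(745,400)])
q=p2w("wrist",pts,.012)[:,:2];A=np.c_[2*q,np.ones(len(q))];s=np.linalg.lstsq(A,(q**2).sum(1),rcond=None)[0];print('disc',s[:2],np.sqrt(s[2]+s[:2]@s[:2]))
q=p2w("wrist",f([(505,222),(420,300),(450,375),(500,393),(580,300)]),.046)[:,:2];A=np.c_[2*q,np.ones(len(q))];s=np.linalg.lstsq(A,(q**2).sum(1),rcond=None)[0];print('nut',s[:2],np.sqrt(s[2]+s[:2]@s[:2]))
E
```

```text
[[0.5393 0.0925 0.092 ]
 [0.5745 0.0854 0.092 ]
 [0.5647 0.0476 0.092 ]
 [0.5302 0.0557 0.092 ]] [0.55218768 0.07030089 0.092     ]
[0.03587759 0.03911101 0.03540679 0.03784275]
case yaw -12.338145832490948
case y dir 75.74020780809036
[[0.5809 0.0723 0.094 ]
 [0.6261 0.0647 0.094 ]
 [0.6222 0.0504 0.094 ]
 [0.5794 0.0587 0.094 ]] [0.6021636  0.06152581 0.094     ]
[0.0457462  0.01488066 0.04356275 0.01374714]
wing yaw -10.272837883504483
disc [0.60114025 0.06096454] 0.07201427253621043
nut [0.60174341 0.06069729] 0.022100746451296286
```

Candidates for the case: the grey block on the stand (scene 303,188; wrist 142,118), the yellow look-alike block (scene 357,214) and the black box (scene 137,35). The crops show the grey block next to the bolt, about 36 x 39 mm on top with its centre 50 mm from the bolt axis, so I'm taking that one.

```bash
python3 -m crank '-41 -23.5 0 0 0 0; -41 -23.5 0 0 0 0; -40 -23 0 0 0 0; 0 0 0 0 0 0.18; 0 0 0 0 0 0.18' 1 40 && python3 -m crank '0 0 0 0 0 0.18; 0 0 0 0 0 0.18; 0 0 0 0 0 0.18; 0 0 0 0 0 0.18; 0 0 0 0 0 0.18' && python3 -m crank '0 0 0 0 0 0.18; 0 0 0 0 0 0.18; 0 0 0 0 0 0.18; 0 0 0 0 0 0; 0 0 0 0 0 0'
python3 - <<'E'
from h import *
s=snap("wrist","w1");print(s['qpos'].round(3),s['eef_pos'],R.from_quat(s['tcp_rot']).as_matrix().round(3).tolist())
E
```

```text
time: 1.68
eef_pos: [0.5525, 0.0705, 0.2317]
tcp_rot: [0.983, -0.181, 0.0, -0.0]
contact_force: [0.2, -0.3, 0.1]
opening: 1.0
time: 2.3
eef_pos: [0.553, 0.07, 0.2314]
tcp_rot: [0.806, -0.592, 0.0, -0.0]
contact_force: [0.3, -0.2, 0.3]
opening: 0.998
time: 2.92
eef_pos: [0.553, 0.07, 0.2314]
tcp_rot: [-0.623, 0.783, -0.0, 0.0]
contact_force: [0.2, 0.3, 0.5]
opening: 1.0
[-0.056  0.028  1.868 -0.     1.245  1.741] [0.55299804 0.07003842 0.2314061 ] [[-0.225, -0.974, 0.0], [-0.974, 0.225, -0.0], [-0.0, -0.0, -1.0]]
```

View pics/w1.png

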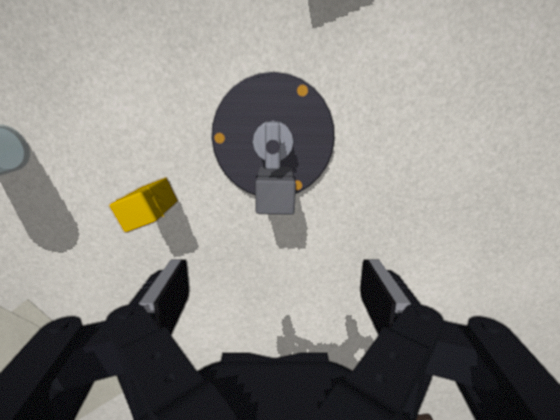

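The wrist view shows the case square to the jaws at (275,195), with the wing at (273,145) beyond it.

```bash
python3 - <<'E'
from h import *
im=cv2.imread('pics/w1.png')[120:230,200:350];cv2.imwrite('pics/w1c.png',cv2.resize(im,None,fx=5,fy=5,interpolation=2))
print(w2p("wrist",[[.5522,.0703,.092],[.6018,.061,.094],[.6018,.061,.0]]))
E
```

```text
[[274.30218594 195.74964098]
 [272.03706435 144.30023176]
 [272.53856657 136.24261461]]
```

View pics/w1c.png

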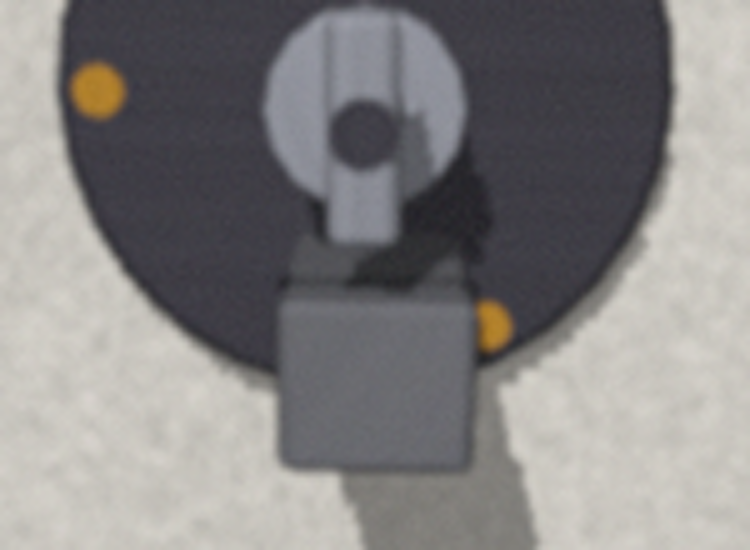

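```bash
python3 -m crank '0.5 0 50 0 0 0; 0 0 50 0 0 0; 0 0 40 0 0 0; 0 0 30 0 0 0; 0 0 14 0 0 0' 1 40 && python3 -m crank '0 0 0 0 0 0; 0 0 0 0 0 0; 0 0 0 0 0 0; 0 0 0 0 0 0' -1 40;  python3 -m crank '0 0 0 0 0 0; 0 0 0 0 0 0'
python3 - <<'E'
from h import *
s=snap("wrist","w2");print(s['eef_pos'],s['opening'])
E
```

```text
time: 3.6
eef_pos: [0.5516, 0.0696, 0.0453]
tcp_rot: [-0.622, 0.783, 0.001, -0.001]
contact_force: [0.4, -0.7, -0.6]
opening: 1.001
time: 4.1
eef_pos: [0.5544, 0.0695, 0.0492]
tcp_rot: [-0.622, 0.783, -0.001, 0.001]
contact_force: [-0.2, -0.8, 4.8]
opening: 0.463
time: 4.35
eef_pos: [0.5545, 0.0694, 0.0492]
tcp_rot: [-0.622, 0.783, -0.001, 0.001]
contact_force: [-0.0, -0.2, 6.6]
opening: 0.463
[0.55445442 0.06944728 0.04922746] 0.4627159027143068
```

View pics/w2.png

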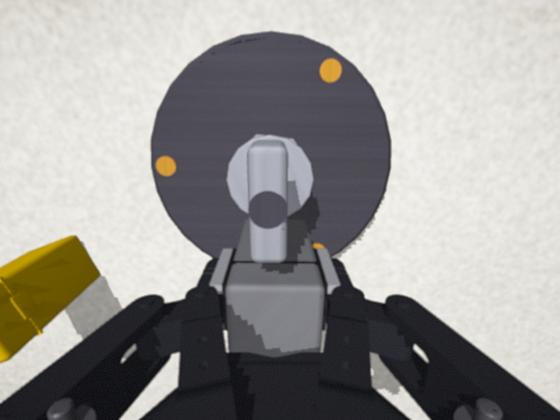

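```bash
python3 -m crank '0 0 -10 0 0 0; 0 0 -30 0 0 0; 0 0 -40 0 0 0; 0 0 -20 0 0 0; 0 0 0 0 0 0' && python3 -m crank '30 -7 0 0 0 0; 45 -10 0 0 0 0; 45 -10 0 0 0 0; 45 -10 0 0 0 0; 30 -7 0 0 0 0' && python3 -m crank '0 0 0 0 0 0; 0 0 0 0 0 0; 0 0 0 0 0 0'
python3 - <<'E'
from h import *
s=snap("side","d3");snap("wrist","w3");print(s['eef_pos'],s['opening'],s['contact_force'])
E
```

```text
time: 5.03
eef_pos: [0.5536, 0.0696, 0.149]
tcp_rot: [-0.622, 0.783, -0.001, 0.001]
contact_force: [-0.4, 0.4, -1.3]
opening: 0.468
time: 5.65
eef_pos: [0.5498, -0.1317, 0.145]
tcp_rot: [-0.621, 0.784, 0.002, -0.001]
contact_force: [0.6, -0.9, -1.4]
opening: 0.467
time: 6.02
eef_pos: [0.551, -0.1291, 0.1465]
tcp_rot: [-0.622, 0.783, 0.001, -0.0]
contact_force: [0.6, 0.0, -2.3]
opening: 0.463
[ 0.55099372 -0.12907006  0.14654165] 0.46304051313824207 [ 0.59844134  0.01329422 -2.28002388]
```

View pics/d3.png

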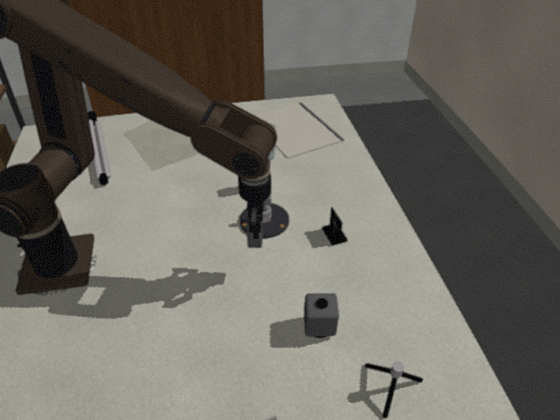

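View pics/w3.png

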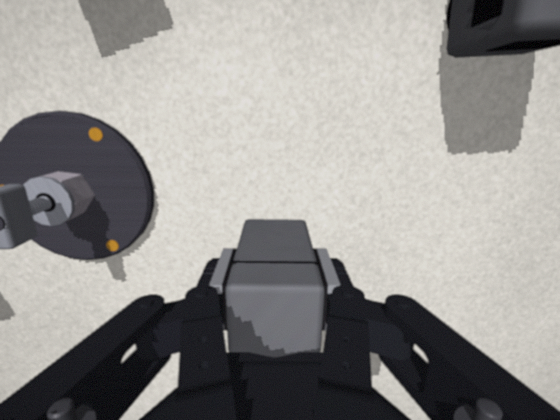

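The case is held upright at wrist (275,270) over bare table, clear of the disc edge at (150,190). Next I'll lower it.

```bash
python3 -m crank '0 0 40 0 0 0; 0 0 40 0 0 0; 0 0 20 0 0 0; 0 0 5 0 0 0; 0 0 0 0 0 0' && python3 -m crank '0 0 2 0 0 0; 0 0 0 0 0 0'; python3 -m crank '0 0 2 0 0 0; 0 0 0 0 0 0'
```

```text
time: 6.75
eef_pos: [0.5523, -0.1305, 0.0433]
tcp_rot: [-0.622, 0.783, -0.001, 0.0]
contact_force: [0.4, -0.6, -2.3]
opening: 0.463
time: 7.0
eef_pos: [0.5521, -0.1307, 0.0414]
tcp_rot: [-0.622, 0.783, -0.001, 0.0]
contact_force: [-0.9, 0.3, -1.3]
opening: 0.464
time: 7.25
eef_pos: [0.5513, -0.1303, 0.0383]
tcp_rot: [-0.622, 0.783, 0.0, -0.0]
contact_force: [0.1, 0.2, -1.9]
opening: 0.467
```

```bash
python3 -m crank '0 0 1 0 0 0; 0 0 0 0 0 0';  python3 -m crank '0 0 1 0 0 0; 0 0 0 0 0 0'
```

```text
time: 7.5
eef_pos: [0.5514, -0.1304, 0.0373]
tcp_rot: [-0.622, 0.783, -0.0, 0.0]
contact_force: [-0.2, 0.6, -2.1]
opening: 0.466
time: 7.75
eef_pos: [0.5516, -0.1304, 0.0373]
tcp_rot: [-0.622, 0.783, 0.0, -0.0]
contact_force: [-2.8, 0.0, 5.4]
opening: 0.46
```

```bash
python3 -m crank '0 0 0 0 0 0; 0 0 0 0 0 0; 0 0 0 0 0 0; 0 0 -10 0 0 0; 0 0 -30 0 0 0' 1 && python3 -m crank '0 0 -50 0 0 0; 0 0 -50 0 0 0; 0 0 -30 0 0 0; 0 0 0 0 0 0; 0 0 0 0 0 0'
python3 - <<'E'
from h import *
s=snap("wrist","w4");snap("scene","s4",(200,130,200,150),4);print(s['eef_pos'],s['opening'],s['contact_force'],s['qpos'])
print(w2p("wrist",[[.5515,-.1305,.08],[.6018,.061,.094]]))
P=R.from_quat(s['tcp_rot']).as_matrix().T@(np.array([.6018,.061,.2])-s['eef_pos']);print(P)
E
```

```text
time: 8.38
eef_pos: [0.5501, -0.1298, 0.0754]
tcp_rot: [-0.622, 0.783, 0.002, -0.001]
contact_force: [0.6, 0.5, 0.6]
opening: 1.002
time: 9.0
eef_pos: [0.5508, -0.1301, 0.2053]
tcp_rot: [-0.622, 0.783, 0.001, -0.0]
contact_force: [1.0, 0.0, -0.4]
opening: 0.997
[ 0.55075227 -0.13006095  0.20528449] 0.9974865482103945 [ 0.97065965  0.00477805 -0.35088303] [-4.11163430e-01  7.11947768e-02  1.87219238e+00  5.55010500e-06
  1.19981005e+00  1.38885498e+00]
[[274.84286131 197.49238186]
 [ 51.13268964 195.98879075]]
[-0.19766097 -0.0063076   0.00533294]
```

View pics/w4.png

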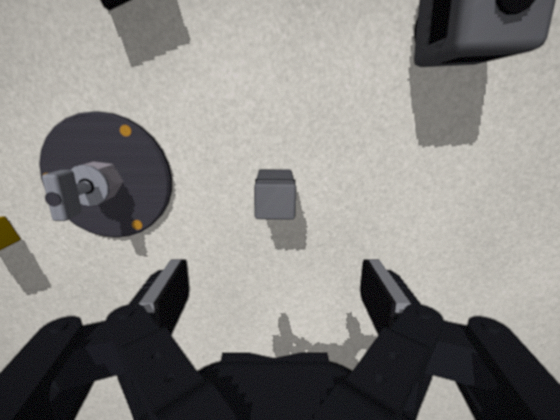

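View pics/s4.png

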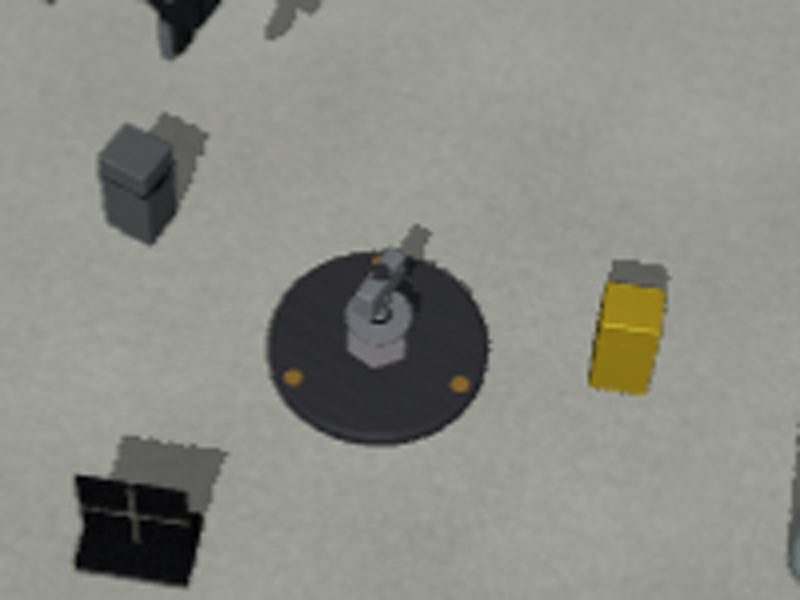

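The case is upright on the bare table at wrist (275,195) and scene crop (137,180). Next I'll move over the bolt.

```bash
python3 -m crank '-49 -1.5 0 0 0 0; -50 -1.6 0 0 0 0; -50 -1.6 0 0 0 0; -49 -1.6 0 0 0 0; 0 0 0 0 0 0' && python3 -m crank '0 0 0 0 0 0; 0 0 0 0 0 0'
python3 - <<'E'
from h import *
s=snap("wrist","w5",(200,100,150,110),5);print(s['eef_pos'],s['opening'],s['qpos'].round(3),R.from_quat(s['tcp_rot']).as_matrix()[:,0])
print(w2p("wrist",[[.6018,.061,.094]],s))
E
```

```text
time: 9.72
eef_pos: [0.6019, 0.064, 0.2042]
tcp_rot: [-0.623, 0.782, 0.001, -0.001]
contact_force: [-0.4, -0.2, 0.6]
opening: 1.002
time: 9.98
eef_pos: [0.6021, 0.0598, 0.2056]
tcp_rot: [-0.621, 0.784, 0.0, -0.001]
contact_force: [0.2, -0.0, 0.1]
opening: 1.0
[0.60212629 0.05984    0.20557328] 0.9995374216615696 [-0.068  0.157  1.778 -0.     1.208  1.733] [-2.28681977e-01 -9.73501058e-01  4.93525809e-04]
[[273.20072545 203.71709935]]
```

View pics/w5.png

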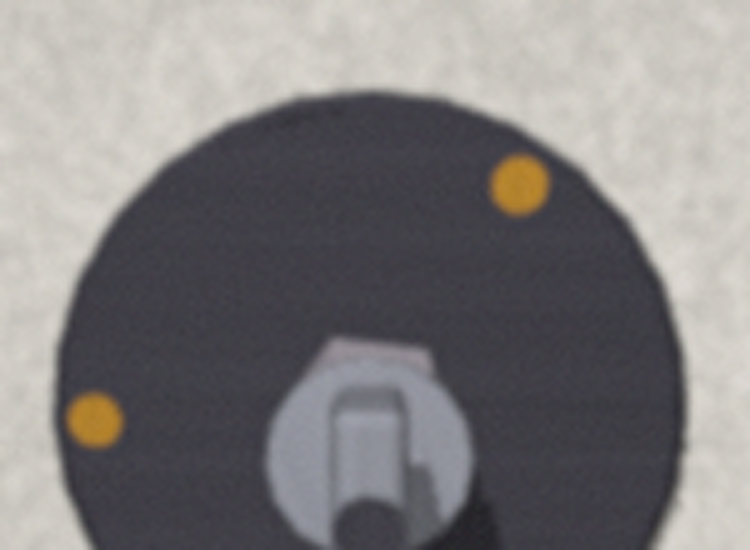

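```bash
python3 -m crank '-1 0 40 0 0 0; 0 0 45 0 0 0; 0 0 40 0 0 0; 0 0 22 0 0 0; 0 0 0 0 0 0' 1 20 && python3 -m crank '0 0 0 0 0 0; 0 0 0 0 0 0; 0 0 0 0 0 0; 0 0 0 0 0 0; 0 0 0 0 0 0' -0.58 20
python3 - <<'E'
from h import *
s=snap("wrist","w6");print(s['eef_pos'],s['opening'],s['contact_force'],s['wrist_torque'])
E
```

```text
time: 10.65
eef_pos: [0.6009, 0.0611, 0.057]
tcp_rot: [-0.621, 0.784, 0.002, -0.002]
contact_force: [1.0, 0.0, -0.4]
opening: 0.999
time: 11.28
eef_pos: [0.6028, 0.0621, 0.0595]
tcp_rot: [-0.622, 0.783, -0.0, 0.0]
contact_force: [0.3, -0.3, 0.5]
opening: 0.209
[0.60281657 0.06206357 0.0595477 ] 0.2087417691055485 [ 0.28705302 -0.27620422  0.4608976 ] [-0.0047558  -0.01635497 -0.03528841]
```

View pics/w6.png

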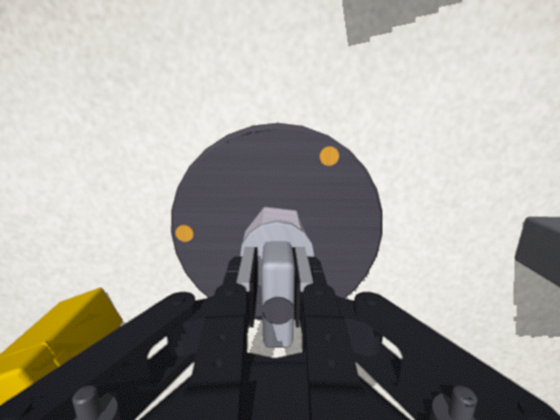

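```bash
cat > look.py <<'E'
import sys
from h import *
n=sys.argv[1];s=snap("wrist",n,(220,200,120,160),4)
y=R.from_quat(s['tcp_rot']).as_matrix()[:,0]
print(n,round(s['time'],2),s['eef_pos'].round(4),'yaw',round(float(np.arctan2(y[1],y[0])),3),'q6',s['qpos'][5].round(3),'F',s['contact_force'].round(1),'op',round(float(s['opening']),3))
E
cat > mont.py <<'E'
import sys,cv2,numpy as np
L=[cv2.resize(cv2.imread(f'pics/{n}_full.png')[200:360,225:335],None,fx=800/len(sys.argv[2:])/110,fy=800/len(sys.argv[2:])/110,interpolation=2) for n in sys.argv[2:]]
cv2.imwrite(f'pics/{sys.argv[1]}.png',np.hstack(L))
E
python3 look.py b0; python3 -m crank '0 0 0 0 0 -0.12; 0 0 0 0 0 -0.12; 0 0 0 0 0 0' >/dev/null; python3 look.py b1; python3 -m crank '0 0 0 0 0 -0.12; 0 0 0 0 0 -0.12; 0 0 0 0 0 0' >/dev/null; python3 look.py b2;python3 -m crank '0 0 0 0 0 -0.1; 0 0 0 0 0 -0.1; 0 0 0 0 0 0'>/dev/null; python3 look.py b3; python3 mont.py m1 b0 b1 b2 b3
python3 - <<'E'
from h import *
s=readout.get_state();Rm=R.from_quat(s['tcp_rot']).as_matrix()
# tool-frame wing far top edge: tool y -22mm ; near +22
for l in (-.006,0,.003,.006):
    P=[[*(np.array([.6018,.061])+Rm[:2,1]*y),.09+l] for y in(-.022,0,.022)]
    print(l,w2p("wrist",P,s).round(1).tolist())
E
```

```text
b0 11.32 [0.6028 0.0621 0.0594] yaw -1.8 q6 1.735 F [-0.3 -0.2 -0.1] op 0.214
b1 11.75 [0.6027 0.062  0.0592] yaw -1.561 q6 1.497 F [ 0.4 -0.3 -0.6] op 0.212
b2 12.18 [0.6028 0.0621 0.0593] yaw -1.323 q6 1.258 F [-0.4 -0.2 -0.2] op 0.212
b3 12.6 [0.6026 0.0624 0.0594] yaw -1.123 q6 1.058 F [-0.7  0.7  0.8] op 0.21
-0.006 [[274.7, 249.6], [274.6, 292.8], [274.6, 332.0]]
0 [[274.7, 256.0], [274.6, 300.7], [274.6, 341.2]]
0.003 [[274.7, 259.4], [274.7, 305.0], [274.6, 346.1]]
0.006 [[274.7, 263.0], [274.7, 309.4], [274.6, 351.3]]
```

View pics/m1.png

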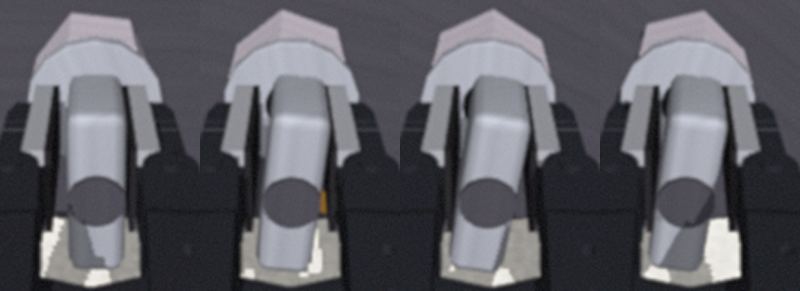

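```bash
python3 -m crank '0 0 0 0 0 -0.12; 0 0 0 0 0 -0.12; 0 0 0 0 0 0' >/dev/null; python3 look.py b4; python3 -m crank '0 0 0 0 0 -0.12; 0 0 0 0 0 -0.12; 0 0 0 0 0 0' >/dev/null; python3 look.py b5;python3 -m crank '0 0 0 0 0 -0.12; 0 0 0 0 0 -0.12; 0 0 0 0 0 0'>/dev/null; python3 look.py b6; python3 mont.py m2 b3 b4 b5 b6
```

```text
b4 13.03 [0.6023 0.0623 0.0593] yaw -0.883 q6 0.819 F [-1.6  1.4  1.2] op 0.212
b5 13.45 [0.6021 0.0628 0.0594] yaw -0.643 q6 0.578 F [-2.9  4.3  2.9] op 0.206
b6 13.88 [0.6014 0.063  0.059 ] yaw -0.403 q6 0.338 F [-3.5  4.7  3. ] op 0.208
```

View pics/m2.png

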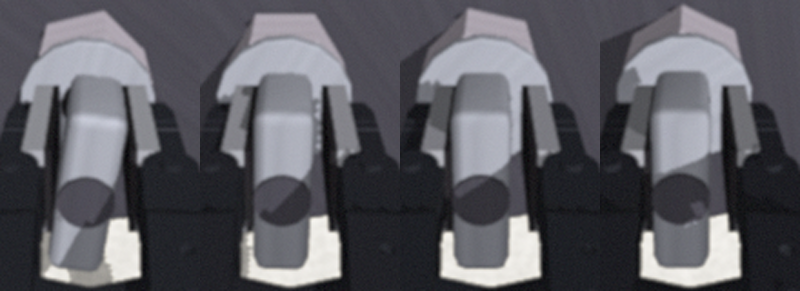

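```bash
python3 -m crank '-1.7 1.3 0 0 0 0; 0 0 0 0 0 0' ; python3 look.py b7; python3 -m crank '0 0 0 0 0 -0.12; 0 0 0 0 0 -0.12; 0 0 0 0 0 0' >/dev/null; python3 look.py b8;python3 -m crank '0 0 0 0 0 -0.12; 0 0 0 0 0 -0.12; 0 0 0 0 0 0'>/dev/null; python3 look.py b9; python3 mont.py m3 b6 b7 b8 b9
```

```text
time: 14.18
eef_pos: [0.6006, 0.0612, 0.0592]
tcp_rot: [0.98, -0.2, 0.0, 0.0]
contact_force: [-1.6, 0.8, 0.1]
opening: 0.21
b7 14.18 [0.6006 0.0612 0.0592] yaw -0.402 q6 0.336 F [-1.6  0.8  0.1] op 0.21
b8 14.6 [0.6006 0.0613 0.0592] yaw -0.162 q6 0.096 F [-1.6  1.2  0.2] op 0.213
b9 15.03 [0.6005 0.0612 0.0592] yaw 0.077 q6 -0.143 F [-1.6  0.8 -0.4] op 0.214
```

View pics/m3.png

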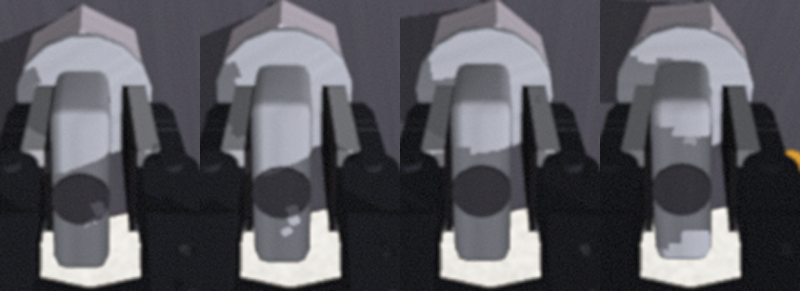

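```bash
python3 -m crank '-1.3 -1 0 0 0 0; 0 0 0 0 0 -0.12; 0 0 0 0 0 0' ; python3 look.py c1; python3 -m crank '0 0 0 0 0 -0.12; 0 0 0 0 0 -0.12; 0 0 0 0 0 0' >/dev/null; python3 look.py c2;python3 -m crank '0 0 0 0 0 -0.12; 0 0 0 0 0 -0.12; 0 0 0 0 0 0'>/dev/null; python3 look.py c3; python3 mont.py m4 b9 c1 c2 c3
```

```text
time: 15.45
eef_pos: [0.5999, 0.0622, 0.0596]
tcp_rot: [0.995, 0.099, 0.001, 0.0]
contact_force: [-0.0, 0.5, -0.2]
opening: 0.209
c1 15.45 [0.5999 0.0622 0.0596] yaw 0.198 q6 -0.262 F [-0.   0.5 -0.2] op 0.209
c2 15.88 [0.5994 0.0623 0.0594] yaw 0.437 q6 -0.501 F [ 0.1  0.3 -0.2] op 0.211
c3 16.3 [0.5996 0.0623 0.0594] yaw 0.676 q6 -0.741 F [0.5 0.4 1. ] op 0.207
```

View pics/m4.png

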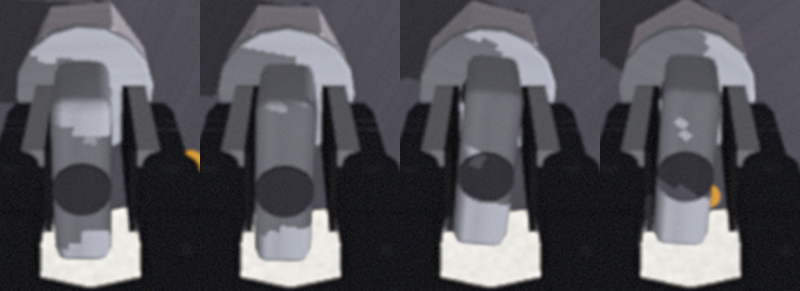

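Between c1 and c2 the wing's near edge jumped from row 258 to 243 in the montage, and the cap from 190 to 177. The boss did not move. So the bolt dropped at a wing yaw of about 0.26 ± 0.09, and one turn forward of that is yaw −6.03. I'll turn forward with the loose cage.

```bash
python3 -m crank '0 0 0 0 0 0.18; 0 0 0 0 0 0.18; 0 0 0 0 0 0.18; 0 0 0 0 0 0.18; 0 0 0 0 0 0.18'; python3 look.py f1; python3 -m crank '0 0 0 0 0 0.18; 0 0 0 0 0 0.18; 0 0 0 0 0 0.18; 0 0 0 0 0 0.18; 0 0 0 0 0 0.18' >/dev/null; python3 look.py f2;python3 mont.py m5 c3 f1 f2
```

```text
time: 16.98
eef_pos: [0.5993, 0.0622, 0.0592]
tcp_rot: [0.993, -0.114, -0.0, 0.0]
contact_force: [-0.7, 0.1, -0.8]
opening: 0.211
f1 16.98 [0.5993 0.0622 0.0592] yaw -0.229 q6 0.165 F [-0.7  0.1 -0.8] op 0.211
f2 17.65 [0.5994 0.0623 0.0592] yaw -1.126 q6 1.061 F [ 0.4 -0.2  0.5] op 0.207
```

View pics/m5.png

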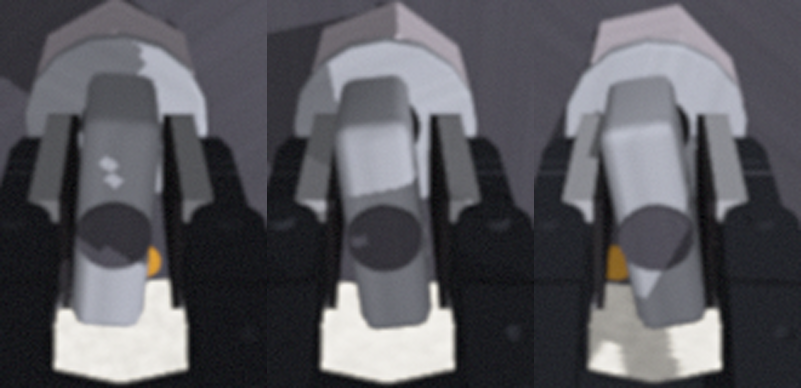

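```bash
python3 -m crank '0 0 0 0 0 0.18; 0 0 0 0 0 0.18; 0 0 0 0 0 0.18; 0 0 0 0 0 0.18; 0 0 0 0 0 0.18'; python3 -m crank '0 0 0 0 0 0.18; 0 0 0 0 0 0.18; 0 0 0 0 0 0' >/dev/null; python3 look.py f3; python3 -m crank '0 0 0 0 0 0; 0 0 0 0 0 0; 0 0 0 0 0 0; 0 0 0 0 0 0; 0 0 2 0 0 0' 1;  python3 look.py f4; python3 mont.py m6 f3 f4
```

```text
time: 18.32
eef_pos: [0.5995, 0.0621, 0.0593]
tcp_rot: [-0.53, 0.848, -0.0, 0.0]
contact_force: [-0.3, -0.5, -0.8]
opening: 0.209
f3 18.7 [0.5995 0.0623 0.0594] yaw -2.376 q6 2.312 F [ 0.3  0.6 -0.1] op 0.212
time: 19.38
eef_pos: [0.5995, 0.0624, 0.0575]
tcp_rot: [-0.372, 0.928, -0.0, 0.0]
contact_force: [0.3, -0.5, 0.4]
opening: 1.0
f4 19.38 [0.5995 0.0624 0.0575] yaw -2.38 q6 2.315 F [ 0.3 -0.5  0.4] op 1.0
```

View pics/m6.png

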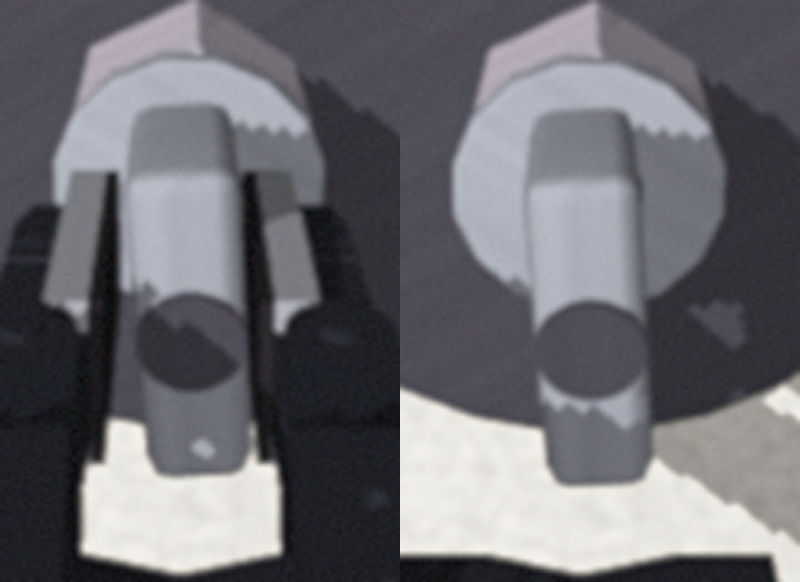

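```bash
python3 -m crank '0 0 0 0 0 -0.18; 0 0 0 0 0 -0.18; 0 0 0 0 0 -0.18; 0 0 0 0 0 -0.18; 0 0 0 0 0 -0.18' >/dev/null; python3 -m crank '0 0 0 0 0 -0.18; 0 0 0 0 0 -0.18; 0 0 0 0 0 -0.18; 0 0 0 0 0 -0.18; 0 0 0 0 0 -0.18' >/dev/null;python3 -m crank '0 0 0 0 0 -0.18; 0 0 0 0 0 -0.18; 0 0 0 0 0 -0.18; 0 0 0 0 0 -0.18; 0 0 0 0 0 -0.18' >/dev/null; python3 -m crank '0 0 0 0 0 -0.18; 0 0 0 0 0 -0.18; 0 0 0 0 0 -0.08; 0 0 0 0 0 0';  python3 look.py g1; python3 -m crank '0 0 0 0 0 0; 0 0 0 0 0 0; 0 0 0 0 0 0; 0 0 0 0 0 0; 0 0 0 0 0 0' -0.58 20; python3 look.py g2; python3 mont.py m7 f4 g1 g2
```

```text
time: 21.8
eef_pos: [0.5992, 0.0624, 0.0572]
tcp_rot: [0.929, 0.371, -0.0, -0.0]
contact_force: [-0.7, -0.8, 0.9]
opening: 0.999
g1 21.8 [0.5992 0.0624 0.0572] yaw 0.759 q6 -0.824 F [-0.7 -0.8  0.9] op 0.999
time: 22.48
eef_pos: [0.5993, 0.0624, 0.0573]
tcp_rot: [0.929, 0.371, 0.0, 0.0]
contact_force: [-0.0, 0.1, -0.6]
opening: 0.214
g2 22.48 [0.5993 0.0624 0.0573] yaw 0.76 q6 -0.824 F [-0.   0.1 -0.6] op 0.214
```

View pics/m7.png

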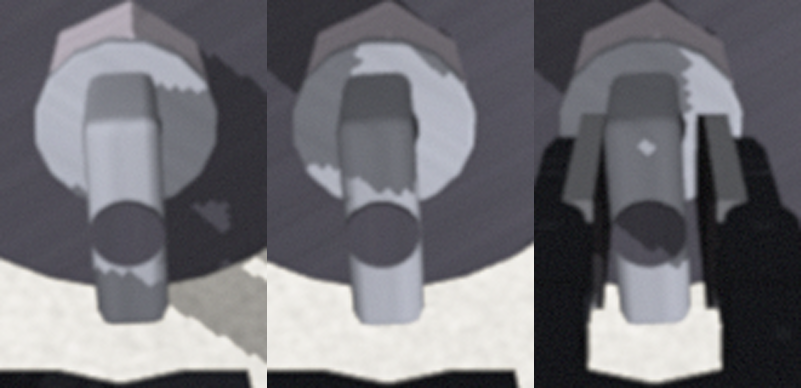

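```bash
python3 -m crank '-1 0 0 0 0 0; 0 0 0 0 0 0.18; 0 0 0 0 0 0.18; 0 0 0 0 0 0.18; 0 0 0 0 0 0.18' >/dev/null; python3 look.py h0; python3 -m crank '0 0 0 0 0 0.18; 0 0 0 0 0 0.18; 0 0 0 0 0 0.18; 0 0 0 0 0 0.18; 0 0 0 0 0 0.18' >/dev/null; python3 look.py h1;python3 -m crank '0 0 0 0 0 0.18; 0 0 0 0 0 0.18; 0 0 0 0 0 0.18; 0 0 0 0 0 0.18; 0 0 0 0 0 0.18' >/dev/null; python3 -m crank '0 0 0 0 0 0.18; 0 0 0 0 0 0.18; 0 0 0 0 0 0.18; 0 0 0 0 0 0' ; python3 look.py h2;  python3 mont.py m8 h0 h1 h2
```

```text
h0 23.15 [0.5985 0.0617 0.0572] yaw 0.034 q6 -0.1 F [ 0.3  0.3 -0.8] op 0.208
h1 23.82 [0.5985 0.0616 0.0572] yaw -0.863 q6 0.797 F [ 1.1 -0.  -0. ] op 0.211
time: 25.0
eef_pos: [0.5985, 0.0617, 0.0573]
tcp_rot: [-0.411, 0.912, 0.0, -0.0]
contact_force: [-0.1, -0.6, -0.1]
opening: 0.213
h2 25.0 [0.5985 0.0617 0.0573] yaw -2.295 q6 2.229 F [-0.1 -0.6 -0.1] op 0.213
```

View pics/m8.png

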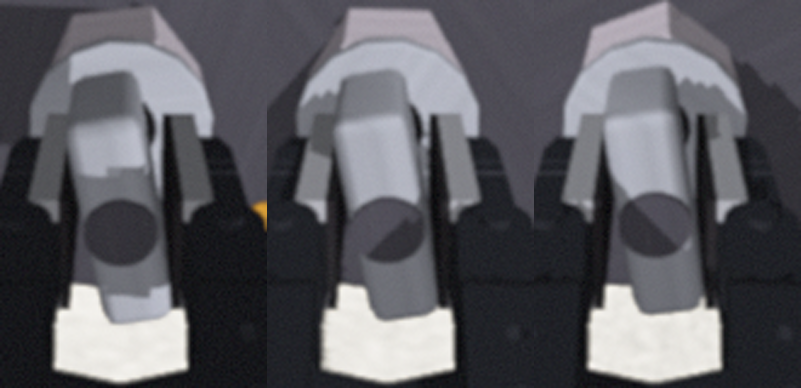

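```bash
python3 -m crank '0 0 0 0 0 0; 0 0 0 0 0 0; 0 0 0 0 0 0; 0 0 0 0 0 0; 0 0 2 0 0 0' 1 >/dev/null; python3 look.py i0; python3 -m crank '0 0 0 0 0 -0.18; 0 0 0 0 0 -0.18; 0 0 0 0 0 -0.18; 0 0 0 0 0 -0.18; 0 0 0 0 0 -0.18' >/dev/null; python3 -m crank '0 0 0 0 0 -0.18; 0 0 0 0 0 -0.18; 0 0 0 0 0 -0.18; 0 0 0 0 0 -0.18; 0 0 0 0 0 -0.18' >/dev/null;python3 -m crank '0 0 0 0 0 -0.18; 0 0 0 0 0 -0.18; 0 0 0 0 0 -0.18; 0 0 0 0 0 -0.18; 0 0 0 0 0 -0.18' >/dev/null; python3 -m crank '0 0 0 0 0 -0.18; 0 0 0 0 0 -0.18; 0 0 0 0 0 -0.08; 0 0 0 0 0 0';  python3 look.py i1; python3 -m crank '0 0 0 0 0 0; 0 0 0 0 0 0; 0 0 0 0 0 0; 0 0 0 0 0 0; 0 0 0 0 0 0' -0.58 20; python3 look.py i2; python3 mont.py m9 i0 i1 i2
```

```text
i0 25.68 [0.5988 0.0617 0.0555] yaw -2.3 q6 2.234 F [ 0.2  0.6 -1.1] op 0.997
time: 28.1
eef_pos: [0.5985, 0.0617, 0.0552]
tcp_rot: [0.913, 0.407, -0.0, -0.0]
contact_force: [0.4, 0.1, -0.0]
opening: 0.995
i1 28.1 [0.5985 0.0617 0.0552] yaw 0.839 q6 -0.905 F [ 0.4  0.1 -0. ] op 0.995
time: 28.78
eef_pos: [0.5986, 0.0617, 0.0553]
tcp_rot: [0.913, 0.408, 0.0, -0.0]
contact_force: [0.4, 0.2, -0.3]
opening: 0.208
i2 28.77 [0.5986 0.0617 0.0553] yaw 0.84 q6 -0.906 F [ 0.4  0.2 -0.3] op 0.208
```

View pics/m9.png

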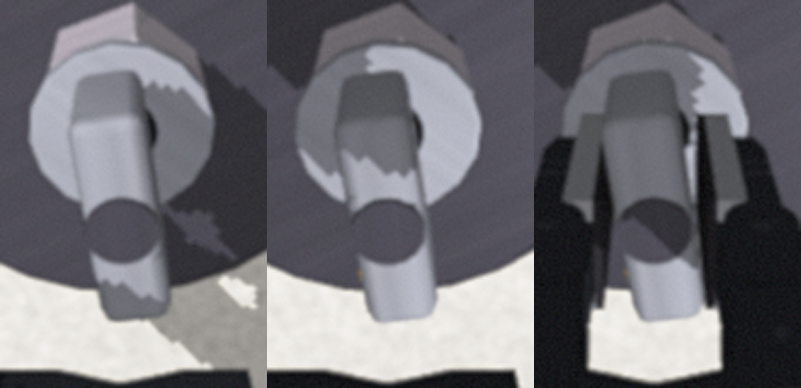

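```bash
python3 -m crank '0 0 0 0 0 0.18; 0 0 0 0 0 0.18; 0 0 0 0 0 0.18; 0 0 0 0 0 0.07; 0 0 0 0 0 0'; python3 look.py j0; python3 -m crank '0 0 0 0 0 0; 0 0 0 0 0 0; 0 0 0 0 0 0; 0 0 0 0 0 0; 0 0 0 0 0 0' -1 30; python3 look.py j1; python3 mont.py m10 c3 j0 j1
python3 - <<'E'
from h import *
s=snap("scene","s9",(200,130,200,150),4);snap("side","d9");print(s['wrist_torque'])
for l in (-.0075,-.006,-.0045,0):
    Rm=R.from_quat(s['tcp_rot']).as_matrix();print(l,w2p("wrist",[[*(np.array([.5985,.0617])+Rm[:2,1]*y),.09+l] for y in(-.022,0,.022)],s).round(1).tolist())
E
```

```text
time: 29.45
eef_pos: [0.5986, 0.0617, 0.0553]
tcp_rot: [0.993, 0.115, 0.0, -0.0]
contact_force: [-0.2, -0.6, 0.2]
opening: 0.207
j0 29.45 [0.5986 0.0617 0.0553] yaw 0.231 q6 -0.297 F [-0.2 -0.6  0.2] op 0.207
time: 30.12
eef_pos: [0.5986, 0.0617, 0.0555]
tcp_rot: [0.993, 0.115, -0.0, -0.0]
contact_force: [-1.6, 0.0, 2.1]
opening: 0.155
j1 30.12 [0.5986 0.0617 0.0555] yaw 0.23 q6 -0.296 F [-1.6  0.   2.1] op 0.155
[-0.0441177   0.33157725 -0.04579341]
-0.0075 [[271.1, 245.7], [271.3, 290.2], [271.4, 330.5]]
-0.006 [[271.1, 247.3], [271.2, 292.1], [271.4, 332.8]]
-0.0045 [[271.0, 248.8], [271.2, 294.1], [271.3, 335.1]]
0 [[270.9, 253.7], [271.1, 300.3], [271.2, 342.3]]
```

View pics/m10.png

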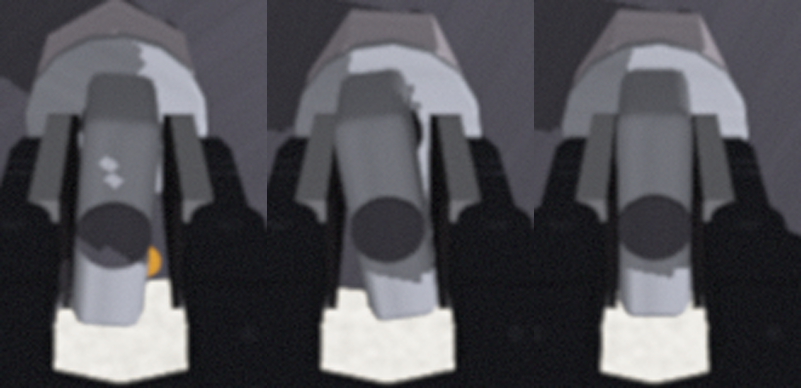

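View pics/s9.png

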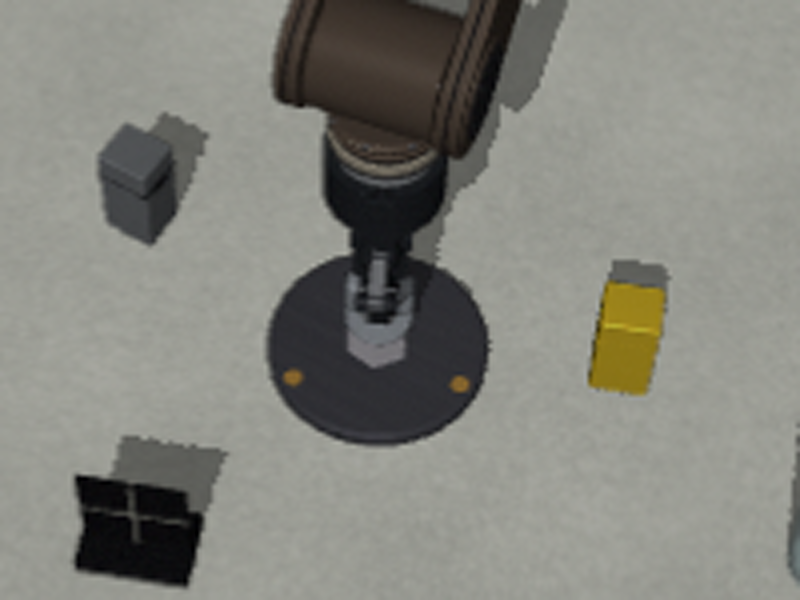

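View pics/d9.png

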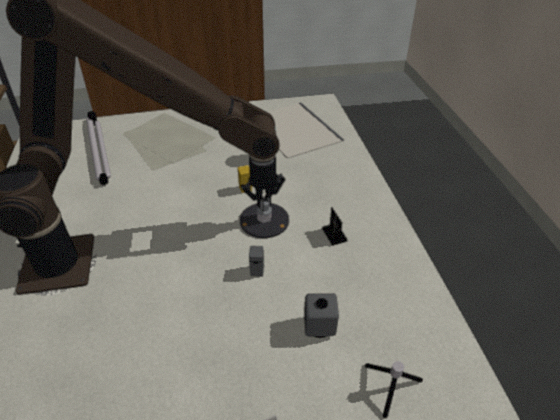

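```bash
python3 - <<'E'
from h import *
from scipy.optimize import least_squares
q=readout.get_state()
def fit(z,yaw,nut,near,far):
    s=dict(eef_pos=np.array([.6,.06,z]),tcp_rot=(R.from_euler('z',yaw)*R.from_quat([1,0,0,0])).as_quat())
    Rm=R.from_quat(s['tcp_rot']).as_matrix()
    def pt(y,zz): return [*(np.array([.6,.06])+Rm[:2,1]*y),zz]
    def f(p):
        a=w2p("wrist",[pt(p[0]-.022,.046),pt(p[0]+.0215,.09+p[1]),pt(p[0]-.0215,.09+p[1])],s)[:,1]
        return a-np.array([nut,near,far])
    r=least_squares(f,[0,0],x_scale=.001,diff_step=1e-3) if 0 else least_squares(f,[0.001,0.001],x_scale=.001)
    return (r.x*1000).round(2),r.fun.round(1)
g=lambda r:200+r/ (800/3/110)
print('c3',fit(.0594,.676,g(38),g(325),g(120)))
print('c3 noF',fit(.0594,.676,g(38),g(325),g(72)))
print('f1',fit(.0592,-.229,g(40),g(327),g(122)))
print('i1',fit(.0552,.84,g(43),g(321),g(117)))
print('j1',fit(.0555,.23,g(43),g(316),g(115)))
h=lambda r:200+r/(200/110)
print('b3',fit(.0594,-1.123,h(38),h(270),h(117)))
print('c1',fit(.0596,.198,h(29),h(258),h(105)))
print('c2',fit(.0594,.437,h(29),h(243),h(88)))
E
```

```text
c3 (array([ 0.54, -1.52]), array([-0.3, -0.4,  0.6]))
c3 noF (array([-3.26, -1.95]), array([-6.8, -7.8, 11.7]))
f1 (array([ 0.94, -1.67]), array([-0.4, -0.4,  0.7]))
i1 (array([ 0.28, -6.45]), array([-0.3, -0.3,  0.5]))
j1 (array([ 0.47, -7.62]), array([-0.1, -0.1,  0.2]))
b3 (array([4.02, 4.05]), array([ 0.3,  0.3, -0.5]))
c1 (array([1.27, 3.42]), array([ 0.5,  0.6, -0.9]))
c2 (array([ 0.53, -2.01]), array([-0.6, -0.8,  1.1]))
```

```bash
python3 - <<'E'
from plant import ctrl,readout
s=readout.get_state();print(s['time'],s['opening'],s['contact_force'],abs(s['dq']).max())
print(ctrl.sign_off())
E
```

```text
30.275 0.15605175552383346 [-1.11354406  0.60500277  3.09126677] 0.0012363884927995717
the job is handed in; nothing more can be done
None
```

The job is handed in at 30.3 s: the case is off the stand, and the bolt is started and held in the fingers. No verdict was reported.

- **Case:** I lifted the grey battery case off the stand and stood it upright on the bare table at about (0.55, −0.13), about 0.2 m from the stand's axis. The final scene and side pictures show it standing there. The stand, yellow block, target and laser look unmoved. The tumbler is out of the scene crop and mostly hidden by the arm in the side picture, but nothing came near it.
- **Bolt, backward:** I turned it backward with the fingers loosely caging the wing. The wrist pictures showed it fall about 5.4 mm (6 mm expected), about 2.0 rad backward of its start. The turn had gone about 0.35 rad past the drop before I saw it.
- **Bolt, forward:** I turned it forward in three strokes with two regrips, to one full turn from the estimated drop point. Then I closed on the wing with 30 N.

**Last checks:**
- The gripper opening reads 13 mm, so the 14 mm wing is held. The outside force is about 3 N and the arm is still.
- The drop angle is only known to about ±0.1 rad, so the full turn carries the same uncertainty.
- The picture-based lift reads −7.6 mm raw. The same method reads −1.5 to −2.0 mm just after the drop, where the lift should be about 0. Allowing for that offset, the bolt has screwed in about 5.6 to 6.1 mm, against 6 mm wanted.
- The first picture's estimate of the bolt axis was about 3 mm off. It showed as a side force of up to 6 N on the fingers while turning, and I corrected it along the way.

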